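# Clamp the sensor housing with its U-bolt

## Robot

A 7-joint arm with a two-finger parallel gripper is mounted at the origin on the work surface. World frame = base frame: x ahead of the robot, y to its left, z up, the work surface at z = 0. Lengths are in m, angles in rad, forces in N, time in s.
With the tool pointing down it reaches from about 0.425 to 0.8 m from the base axis. Payload 8.3 kg.
Tool frame: the origin (TCP) lies at the centre of the arm's flange, where the gripper is bolted on; the fingertips stand 173 mm ahead of it and the grasp point (between the pads) lies 155 mm ahead of it; z points along the fingers, y is the line along which they close (so a half turn about z gives the same grasp; the last joint's range is limited). The gripper opens to 85 mm and grips with 20 to 120 N. Pads are 22 mm wide; open, the fingers measure 114 mm over their backs; the gripper's body (76 mm by 85 mm) begins 54 mm behind the grasp point. The pads swing forward as they close: fully open they stand 13 mm farther back than shut.
Start: joints at [1.105, 0.383, 0.016, 1.37, -0.006, 1.388, -0.046], TCP at [0.245, -0.575, 0.405] pointing down, gripper open.
Joint ranges: [-2.95, 2.95], [-0.25, 2.06], [-1.52, 1.56], [0.18, 2.33], [-1.44, 4.58], [0.02, 2.06], [-3.01, 3.01]. Speed limits (rad/s): [2.39, 2.39, 3.01, 3.01, 3.14, 3.14, 3.14].

## Interface

Orientations are given as [roll, pitch, yaw] about the fixed x, y, z axes, in that order (R = Rz(yaw) Ry(pitch) Rx(roll)).
In Python, from workcell import movep, servo_line, goto_joints, gripper_to, wait, inverse_kinematics, observe, get_image, MotionError, close_job, boxes_of, pinpoint gives the robot as it stands. Calls block until the motion is done:
- movep(position, orientation): joint-space move of the TCP to a pose.
- servo_line(position, speed=0.15, rotation=None, contact_N=None): straight line of the TCP; rotation=None keeps the orientation; speed is the mean speed in m/s. With contact_N (N) it stops when the force on the tool has changed by that much, and returns True; else False.
- goto_joints(angles): joint-space move.
- gripper_to(opening, grip_force=None): finger opening in m; grip_force is the grip in N (None keeps the last); returns when the fingers have stopped.
- wait(seconds).
- inverse_kinematics(position, orientation): joint angles nearest the present ones, or None.
- observe(): the state.
- get_image(name): name is "side" or "top" or "wrist"; returns a dict with "image" (420x560x3 uint8, blue, green, red), "intrinsics" (3x3 intrinsics, pixels), "pose" (4x4, takes a point from camera to world coordinates). Camera axes: x right, y down, z forward; pixel columns grow to the right and rows downward; lengths in m; the calibration is good to about 2 mm. A picture is of the moment at which its call begins. There is no depth.
A pose or a line that the arm cannot do raises MotionError and nothing moves.
- close_job(): hands the job in; it is judged then, once.
Trained networks look in the newest picture that a camera, given by its name, has taken for a name from the list of things; names that differ only in an ending like _2 or _b are one class to them, and where a whole thing is asked for, a point or a joint stands for the part that bears it (a point fixed in the world has none). Each returns a list of dicts, best first, with "score" (0 to 1); they miss things now and then, are a little off and sometimes report something else, mostly with a low value. They report only what shows in the picture. A call takes as long as a camera call.
- boxes_of(camera, name): "extent" ([centre column, centre row, width, height] in pixels, round what is visible of it).
- pinpoint(camera, name): "centre" ([row, column] in pixels: a listed point, or the origin of a listed thing).
The state is a dict: "clock": time; "qpos": joint angles; "joint_velocities": joint speeds; "tau": joint torques, N m; "position": TCP position; "ee_rot": TCP orientation; "contact_force": force on the tool from outside, world axes, zero at the start; "ft_torque": the same for the moment, N m; "width": finger opening in m; "grip_force": force on a finger pad.
Only numpy, scipy, OpenCV 4.12 (cv2) and the standard library are available. Lean on these libraries where they do the work, as an engineer would, in place of code of your own. Each camera call takes 0.05 s, during which the arm holds its last target. There are 200 camera calls.

## Task

First clear the spanner out of the way by laying it flat in its own pocket of the shadow tray. Then, without lifting it off the bench, slide the U-bolt so that its legs pass on both sides of the upright housing and through both holes of the bracket until its back bar rests against the housing, and finally swing the gate fully shut behind it. Leave the scraper, connectors, glue bottle, meter and parts bin where they are.

Things in the scene. Friction and masses are not known exactly. Their poses are not given: they have to be found in the camera images.
- jig: Clamping jig, fixed to the bench. Origin on the bench under the axis of an upright black housing with copper bands (the post: 50 mm diameter, 55 mm tall). +x is the way the U-bolt has to slide, z is up. Behind the post, between x = +35 and +47 mm, stands an aluminium bracket plate, 124 mm wide, 50 mm tall, with a hole at y = +40 and one at y = -40 mm; a rubber saddle fills the gap.
- hole_left (a point): Centre of the mouth of the bracket hole at the jig's y = +40 mm, on the front face (x = +35 mm), 8 mm above the bench. Each hole is rectangular, 16 mm wide in y, and open from the bench up to 17 mm, right through the 12 mm plate. Axes as the jig's.
- hole_right (a point): The same for the hole at the jig's y = -40 mm.
- ubolt: Square-bend steel U-bolt of 10 mm round bar lying flat, about 250 g, 120 mm long, 90 mm wide: straight back bar (flat for +-28 mm, 45-degree corners) and two parallel legs, centres 80 mm apart, 70 mm clear inside. Origin on the underside below the middle of the back bar's centre line; +x along the legs; bar's outer face at x = -5 mm. Home: origin at the jig's x = -30 mm, y = 0.
- leg_left (a point): Round, banded end of the U-bolt's leg at its own y = +40 mm (x = 115 mm, 5 mm above its underside). The U-bolt starts about 250 mm before the post, roughly facing it; when home, the leg ends stand about 38 mm out behind the bracket.
- leg_right (a point): The same for the leg at its own y = -40 mm.
- gate (a joint): Angle (rad) of the swing gate, a dark steel bar on a vertical hinge; friction holds it (about 1 N at its pin). At 0 it points along the jig's -x, beside the U-bolt's path; the angle grows counter-clockwise from above; at its stop, 1.57, it points along the jig's -y, 2 mm behind the back bar of the U-bolt at home. It cannot shut unless that is home.
- gate_pivot (a point): Hinge axis of the gate, on the bench surface, at x = -44 mm, y = +95 mm in the jig. The gate's bar is 14 mm wide, from 3 to 14 mm above the bench, and reaches 120 mm from the hinge.
- gate_pin (a point): Centre of the top of the gate's upright round pin, by which it is pushed: 18 mm diameter, 90 mm from the hinge along the bar, from 14 to 50 mm above the bench.
- spanner: Steel open-ended spanner, 150 mm long, 14 mm thick, 160 g nominal, lying flat across the U-bolt's path. Origin on its underside at half length; +x points to the forked head. Handle 16 mm wide from x = -75 to +25 mm; head 40 mm wide from x = +25 to +75 mm, its jaw open to +x. Centre of mass at about x = +10 mm.
- tray: Grey shadow tray with a black floor, fixed, 220 mm (x) by 160 mm (y), 10 mm high, three stepped pockets 6 mm deep (floor 4 mm above the bench), wide ends to +x. The spanner's pocket is the largest, along y = +45 mm. The middle one is for a smaller spanner and is empty; the third holds a scraper.
- pocket (a point): Centre of the floor of the spanner's pocket (x = 0, y = +45 mm in the tray, 4 mm above the bench), axes as the tray's. Handle part 22 mm wide from x = -78 to +22 mm, head part 46 mm wide from x = +22 to +78 mm. Seated, the spanner's origin lies here, its +x along the tray's +x, and it stands 8 mm out of the tray.
- scraper: Scraper, 174 mm long, black handle 16 mm thick, steel blade, lying in its pocket at the tray's y = -56 mm. Leave it alone.
- plug_a: Black connector with copper bands, standing: 42 mm diameter, 80 mm tall, origin under its centre. Leave it alone.
- plug_b: A second such connector, standing beside the jig. Leave it alone.
- plug_c: A third such connector, standing at the left of the bench. Leave it alone.
- glue: White glue bottle, 34 mm diameter, 85 mm tall, origin under its centre. Leave it alone.
- meter: Yellow hand-held meter, 85 x 150 x 40 mm, lying at the far right. Leave it alone.
- parts_bin: White open bin, 120 x 160 x 60 mm, at the left. Leave it alone.

How it is judged:
On the way, in this order (a step that is already met when the one before it is completed fails the run):
1. the spanner lies flat in its own pocket, let go (x of spanner in the frame of pocket between -0.006 and 0.006 m and y of spanner in the frame of pocket between -0.006 and 0.006 m and z of spanner in the frame of pocket between -0.004 and 0.003 m and angle between the x axis of spanner and the x axis of tray, either way round below 0.1 rad and angle between spanner's own z axis and vertical below 0.08 rad and contact force between spanner and the fingers below 0.2 N), for 0.3 s.
2. both legs of the U-bolt are through the bracket and its back bar rests against the housing (x of spanner in the frame of pocket between -0.006 and 0.006 m and y of spanner in the frame of pocket between -0.006 and 0.006 m and z of spanner in the frame of pocket between -0.004 and 0.003 m and angle between the x axis of spanner and the x axis of tray, either way round below 0.1 rad and angle between spanner's own z axis and vertical below 0.08 rad and x of ubolt in the frame of jig between -0.037 and -0.02 m and x of each of leg_left, leg_right in the frame of jig above 0.072 m and y of ubolt in the frame of jig between -0.012 and 0.012 m and angle between the x axis of ubolt and the x axis of jig, either way round below 0.12 rad and height (world z) of each of leg_left, leg_right below 0.016 m and height (world z) of ubolt below 0.012 m), for 0.2 s.
3. the gate is shut behind the U-bolt (all of step 2 and value of joint gate above 1.5 rad), for 0.2 s.
At the end, for the whole second after the job is handed in: The spanner lies flat in its pocket (within 6 mm and 0.1 rad, on the pocket's floor); the U-bolt lies flat on the bench with both legs through the bracket, the leg ends at least 25 mm behind it and the back bar within 7 mm of the housing; the gate is shut (joint above 1.5 rad); all at rest (all of step 3 and linear speed of each of spanner, ubolt below 0.02 m/s and velocity of joint gate below 0.1 rad/s); the robot touches nothing.
It fails at once if the U-bolt is lifted off the bench (more than 25 mm) (height (world z) of ubolt above 0.025 m or height (world z) of any of leg_left, leg_right above 0.03 m).
It fails at once if a bystander is moved by more than 30 mm (distance of any of plug_a, plug_b, plug_c, glue, meter, parts_bin from where it was at the start of the episode above 0.03 m).
It fails at once if the scraper is moved by more than 20 mm (distance of scraper from where it was at the start of the episode above 0.02 m).
It also fails if it takes over 72 s, if anything falls off the work surface, if the arm or the gripper's body presses on something with over 40 N, if the wrist force passes 120 N, or if a joint passes its speed limit or range.

## Working session

There is one attempt and no reset: what is moved stays moved. The work goes in short steps, each a Python script; the robot and the scene stay as the last script left them, time stands still between calls to the robot, and variables do not carry over. Pictures are saved under pics/ and viewed, at most 10 in all, crops included, and the job is handed in when it is done.

```bash
mkdir -p pics; cat > h.py <<'E'
import numpy as np, cv2
from workcell import *
def ray(cam,rc,z,im):
    K=np.array(im["intrinsics"]);T=np.array(im["pose"])
    d=T[:3,:3]@np.linalg.solve(K,[rc[1],rc[0],1.]);o=T[:3,3]
    return (o+d*(z-o[2])/d[2])
def proj(P,im):
    K=np.array(im["intrinsics"]);T=np.array(im["pose"])
    c=T[:3,:3].T@(np.asarray(P,float)-T[:3,3]);u=K@c;return u[:2]/u[2]
E
python3 - <<'E'
from h import *
ims={}
for c in("top","side"):
    im=get_image(c);cv2.imwrite(f"pics/{c}0.png",im["image"]);print(c,np.round(im["pose"],3).tolist())
    for n,z in dict(jig=0,hole_left=.008,hole_right=.008,ubolt=0,leg_left=.005,leg_right=.005,gate_pivot=0,gate_pin=.05,spanner=0,tray=0,pocket=.004,scraper=.004,plug_a=0,glue=0,meter=0,parts_bin=0).items():
        for d in pinpoint(c,n)[:3]:
            print(c,n,round(d["score"],2),np.round(d["centre"],1),np.round(ray(c,d["centre"],z,im),4))
print(observe()["clock"])
E
```

```text
top [[-0.027, -0.985, 0.168, 0.362], [-1.0, 0.027, -0.002, 0.047], [-0.003, -0.168, -0.986, 1.296], [0.0, 0.0, 0.0, 1.0]]
top jig 0.64 [203.7 225.2] [0.6083 0.1881 0.    ]
top jig 0.46 [241.  239.1] [0.5134 0.1545 0.    ]
top hole_left 0.76 [214.9 205.9] [0.5798 0.2354 0.008 ]
top hole_right 0.96 [184.3 212.9] [0.6571 0.2176 0.008 ]
top ubolt 0.64 [218.1 320.8] [ 0.5652 -0.05    0.    ]
top leg_left 0.71 [230.5 277.7] [0.5363 0.0582 0.005 ]
top leg_right 0.86 [198.4 275.6] [0.6174 0.0614 0.005 ]
top leg_right 0.45 [186.8 214.5] [0.6512 0.214  0.005 ]
top gate_pivot 0.94 [241.4 236.6] [0.5126 0.1607 0.    ]
top gate_pin 0.65 [248.1 272.6] [0.4884 0.071  0.05  ]
top spanner 0.69 [193.5 258.7] [0.6321 0.1036 0.    ]
top tray 0.62 [249.4 433.5] [ 0.4794 -0.3248  0.    ]
top tray 0.57 [202.8 226.4] [0.6105 0.185  0.    ]
top pocket 0.87 [248.7 413.2] [ 0.4822 -0.2739  0.004 ]
top pocket 0.72 [245.4 456.6] [ 0.4874 -0.3812  0.004 ]
top pocket 0.52 [214.2 206.3] [0.5822 0.2349 0.004 ]
top scraper 0.59 [247.4 454.3] [ 0.4826 -0.3751  0.004 ]
top plug_a 0.88 [161.9 299.7] [ 0.7111 -0.0021  0.
[... 1100 characters left out ...]
 [ 0.5653 -0.0908  0.05  ]
side spanner 0.83 [199.  297.6] [0.6267 0.1159 0.    ]
side spanner 0.25 [331.3 380.3] [ 0.7267 -0.3121 -0.    ]
side tray 0.72 [351.2 264. ] [ 0.4795 -0.3167  0.    ]
side tray 0.36 [215.7 267.2] [0.5358 0.0665 0.    ]
side pocket 0.79 [331.3 265.6] [ 0.4883 -0.2746  0.004 ]
side scraper 0.96 [376.6 271.3] [ 0.4869 -0.374   0.004 ]
side plug_a 0.8 [229.2 337.4] [ 0.7075 -0.0127  0.    ]
side plug_a 0.67 [146.1 207.6] [ 0.39    0.4036 -0.    ]
side plug_a 0.65 [174.4 327.4] [0.7305 0.2032 0.    ]
side glue 0.67 [267.2 230. ] [ 0.426  -0.0889  0.    ]
side meter 0.56 [331.4 383. ] [ 0.7322 -0.3132  0.    ]
side parts_bin 0.68 [128.  250.3] [0.5329 0.478  0.    ]
1.7
```

View pics/top0.png

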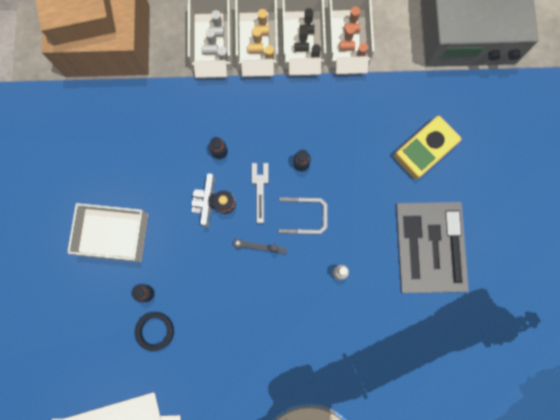

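View pics/side0.png

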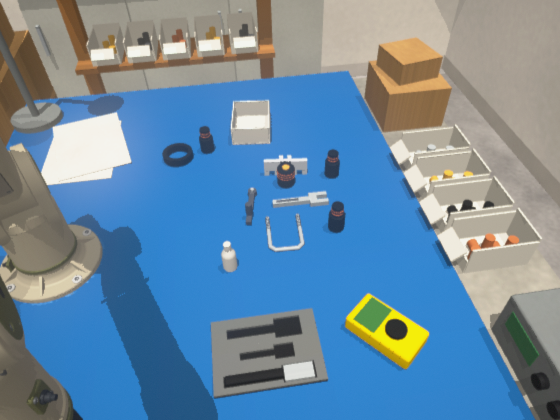

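The top view shows the spanner at (260,193) with its fork toward world +x. The U-bolt is at (303,215), the post at (223,202), the gate at (260,247) and the tray at (432,248). These match the network points. Next I'll take wrist close-ups over the tray, then over the work area.

```bash
cat >> h.py <<'E'
def look(c,names,png=None):
    im=get_image(c)
    if png: cv2.imwrite(png,im["image"])
    print(c,np.round(np.array(im["pose"])[:3,3],3))
    for n,z in names.items():
        for d in pinpoint(c,n)[:2]:
            if d["score"]>.4: print(n,round(d["score"],2),np.round(d["centre"],1),np.round(ray(c,d["centre"],z,im),4)[:2])
    return im
E
python3 - <<'E'
from h import *
import pickle
print(observe()["ee_rot"],observe()["width"])
D=[np.pi,0,0]
out={}
for i,p in enumerate([(0.48,-0.28,0.42),(0.60,0.09,0.42)]):
    for yaw in (0,np.pi,-np.pi):
        q=inverse_kinematics(p,[np.pi,0,yaw]);print(yaw,None if q is None else np.round(q,2))
    movep(p,D)
    if i==0: out["t"]=look("wrist",dict(tray=0,pocket=.004,scraper=.004),"pics/w0.png")
    else: out["s"]=look("wrist",dict(jig=0,hole_left=.008,hole_right=.008,ubolt=0,leg_left=.005,leg_right=.005,gate_pivot=0,gate_pin=.05,spanner=0),"pics/w1.png")
pickle.dump(out,open("im.pkl","wb"))
print(observe()["clock"])
E
```

```text
[-3.14155049e+00 -5.92708518e-05  4.02840479e-01] 0.08532824045745932
0 [ 0.59  0.23 -0.14  1.53  0.03  1.38 -1.13]
3.141592653589793 [ 0.9   0.27 -0.53  1.52  0.14  1.39  1.93]
-3.141592653589793 [ 0.9   0.27 -0.53  1.52  0.14  1.39  1.93]
wrist [ 0.56  -0.283  0.389]
tray 0.97 [166.2 303.4] [ 0.487  -0.3152]
tray 0.66 [170.1 268. ] [ 0.4822 -0.2709]
pocket 0.61 [169.5 268. ] [ 0.4838 -0.2711]
scraper 0.82 [173.5 352.9] [ 0.4784 -0.3767]
0 [ 0.09  0.37 -0.39  1.38  0.14  1.42 -1.87]
3.141592653589793 [ 0.27  0.41 -0.65  1.37  0.25  1.44  1.2 ]
-3.141592653589793 [ 0.27  0.41 -0.65  1.37  0.25  1.44  1.2 ]
wrist [0.681 0.087 0.389]
jig 0.9 [167.7 196.1] [0.6067 0.1881]
hole_left 0.95 [195.5 164.7] [0.573  0.2285]
hole_right 0.76 [135.1 169.1] [0.6473 0.2146]
hole_right 0.44 [257.5 541.7] [ 0.4842 -0.2698]
ubolt 0.88 [199.  392.9] [ 0.5649 -0.0626]
ubolt 0.52 [270.9 292.8] [0.4607 0.0655]
leg_left 0.95 [221.9 300.9] [0.5357 0.0561]
leg_right 0.88 [163.7 305.1] [0.6121 0.0524]
gate_pivot 0.72 [163.9 304.6] [0.6109 0.0526]
gate_pivot 0.54 [196.9 393.9] [ 0.5677 -0.0635]
gate_pin 0.65 [268.8 294.8] [0.4919 0.0658]
spanner 0.87 [150.4 264.8] [0.6278 0.1019]
spanner 0.53 [ 46.8 173.8] [0.7424 0.2012]
5.2583
```

View pics/w0.png

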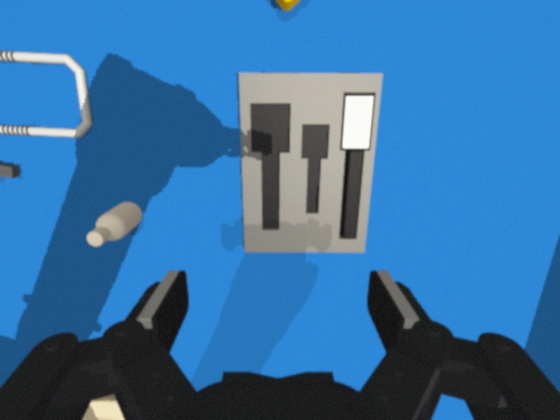

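View pics/w1.png

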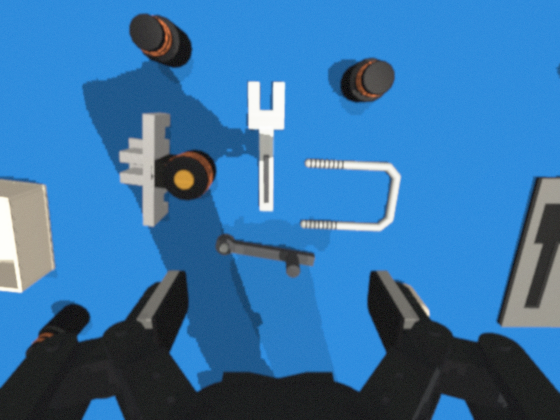

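The wrist tray view shows the tray corners at about (238,73) and (382,252), with the empty spanner pocket from (251,104) to (279,229). The second view shows the spanner from (248,82) to (272,210), the U-bolt at (305–400,158–230), the bracket at (155,168), the gate pivot at (224,244) and the pin at (293,266). I'll fit rectangles to these silhouettes on their known planes.

```bash
cat >> h.py <<'E'
def rect(im,mask,roi,z):
    c0,r0,c1,r1=roi;m=np.zeros_like(mask);m[r0:r1,c0:c1]=mask[r0:r1,c0:c1]
    n,l,s,_=cv2.connectedComponentsWithStats(m.astype(np.uint8));k=1+np.argmax(s[1:,4])
    rs,cs=np.where(l==k)
    W=np.array([ray(0,(r,c),z,im)[:2] for r,c in zip(rs,cs)],np.float32)
    (cx,cy),(w,h),a=cv2.minAreaRect(W*1000)
    if w<h: a+=90; w,h=h,w
    a=(a+90)%180-90
    return np.array([cx,cy])/1000,(round(w,1),round(h,1)),np.radians(a),s[k,4]
E
python3 - <<'E'
from h import *
import pickle
o=pickle.load(open("im.pkl","rb"))
t=o["t"];s=o["s"];H=lambda im:cv2.cvtColor(im["image"],cv2.COLOR_BGR2HSV).astype(int)
h=H(t);print("tray",rect(t,(h[...,1]<110)&(h[...,2]>60),(232,66,392,260),.010))
for z in(.004,.010):print("pocket",z,rect(t,(h[...,2]<70)&(h[...,1]<130),(246,98,294,236),z))
h=H(s)
for th in(110,140):print("spanner",rect(s,(h[...,1]<110)&(h[...,2]>th),(240,75,292,216),.014))
for z in(.005,.01):print("ubolt",rect(s,(h[...,1]<110)&(h[...,2]>110),(295,150,405,238),z))
print("bracket",rect(s,(h[...,1]<110)&(h[...,2]>110),(140,105,171,235),.05))
print("sample",h[170,255:280:2].tolist())
E
```

```text
tray (array([ 0.4838678 , -0.31865384]), (220.9, 161.5), np.float64(-0.006199439543540955), np.int32(22437))
pocket 0.004 (array([ 0.47407947, -0.26731946]), (136.7, 35.2), np.float64(-0.029258553000046542), np.int32(1643))
pocket 0.01 (array([ 0.47542499, -0.26755667]), (134.6, 34.7), np.float64(-0.029256289313119976), np.int32(1643))
spanner (array([0.62994476, 0.09954904]), (152.1, 41.7), np.float64(8.669424024245369e-05), np.int32(2665))
spanner (array([0.62994476, 0.09954904]), (152.1, 41.7), np.float64(8.669424024245369e-05), np.int32(2501))
ubolt (array([ 0.5701333 , -0.00533574]), (121.3, 91.9), np.float64(1.5185235346027124), np.int32(2037))
ubolt (array([ 0.57158093, -0.00413747]), (119.8, 90.7), np.float64(1.5185236677607667), np.int32(2037))
bracket (array([0.61131586, 0.22127303]), (128.8, 31.2), np.float64(-0.13027997631391328), np.int32(2509))
sample [[104, 198, 222], [104, 193, 204], [106, 36, 205], [30, 4, 245], [34, 11, 184], [150, 4, 116], [50, 6, 131], [35, 7, 225], [38, 4, 249], [105, 66, 223], [104, 198, 220], [104, 200, 222], [104, 203, 220]]
```

```bash
python3 - <<'E'
from h import *
import pickle
D=[np.pi,0,0]
gripper_to(.042,40)
movep((.640,.0995,.26),D)
print(servo_line((.640,.0995,.180),.08,contact_N=6),observe()["position"])
gripper_to(.0,60);o=observe();print(o["width"],o["grip_force"],o["clock"])
servo_line((.640,.0995,.34),.2)
o=observe();print(o["width"],o["contact_force"])
movep((.494,-.2735,.34),D)
servo_line((.494,-.2735,.22),.15)
im=get_image("wrist");pickle.dump(im,open("im2.pkl","wb"))
cv2.imwrite("pics/w2.png",im["image"]);o=observe();print(o["position"],o["width"],o["clock"])
E
```

```text
False [0.64033746 0.09960188 0.18069213]
0.013735741164433816 60.032199025154114 7.9667
0.013895744407604365 [-0.87523996 -0.05539566 -1.9131724 ]
[ 0.49462829 -0.27361202  0.22121733] 0.013521468463713791 11.4
```

View pics/w2.png

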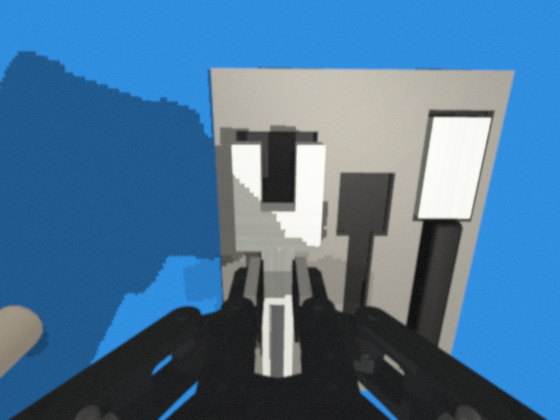

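The spanner is held. Its far head edge runs (232,143)–(326,143) and the pocket's far edge runs (237,131)–(317,131). I'll convert both to compare the alignment.

```bash
python3 - <<'E'
from h import *
import pickle
im=pickle.load(open("im2.pkl","rb"))
R=lambda c,r,z:np.round(ray(0,(r,c),z,im)[:2]*1000,1)
print("spanner far corners",R(232,143,.055),R(326,143,.055),"near head",R(322,246,.055))
print("pocket far",R(237,131,.01),R(318,131,.01))
print("tray far",R(210,68.5,.01),R(514,70.5,.01))
E
```

```text
spanner far corners [ 560.4 -255.4] [ 560.4 -295.3] near head [ 512.5 -295.7]
pocket far [ 561.9 -252.2] [ 561.9 -297.4]
tray far [ 593.9 -239.3] [ 592.9 -399.6]
```

```bash
python3 - <<'E'
from h import *
import pickle
servo_line((.4924,-.2729,.200),.1)
print(servo_line((.4924,-.2729,.1838),.03,contact_N=5),observe()["position"],observe()["contact_force"])
gripper_to(.042)
print(observe()["position"])
servo_line((.4924,-.2729,.26),.15)
servo_line((.484,-.28,.42),.25)
im=look("wrist",dict(spanner=.004,pocket=.004),"pics/w3.png")
h=cv2.cvtColor(im["image"],cv2.COLOR_BGR2HSV).astype(int)
print(rect(im,(h[...,1]<60)&(h[...,2]>195),(240,85,300,240),.018),observe()["clock"])
E
```

```text
True [ 0.49232002 -0.27287724  0.18484507] [-0.36659703  0.48350604  5.05846206]
[ 0.49169485 -0.27263803  0.18393371]
wrist [ 0.565 -0.281  0.387]
spanner 0.8 [174.2 270.9] [ 0.4809 -0.2719]
pocket 0.9 [169.9 273.4] [ 0.4863 -0.275 ]
(array([ 0.48227887, -0.27310822]), (149.0, 39.9), np.float64(-0.023744611121091982), np.int32(1866)) 14.2417
```

View pics/w3.png

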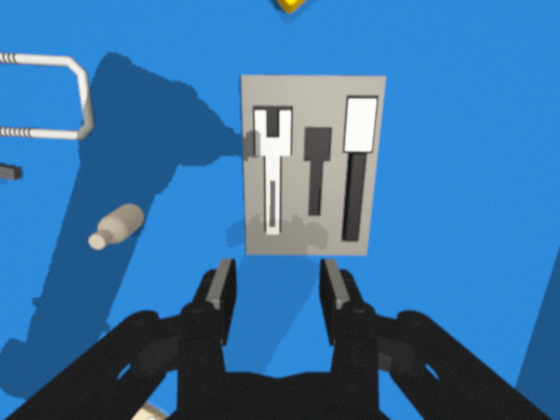

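The spanner sits inside its pocket, with dark margins visible around the head at (272,130) and the handle at (272,200). Next is a close look at the jig.

```bash
python3 - <<'E'
from h import *
import pickle
movep((.53,.10,.40),[np.pi,0,-.05])
im=look("wrist",dict(jig=0,hole_left=.008,hole_right=.008,gate_pivot=0,gate_pin=.05,ubolt=0,leg_left=.005,leg_right=.005),None)
pickle.dump(im,open("im3.pkl","wb"));cv2.imwrite("pics/w4.png",cv2.resize(im["image"],None,fx=1.4,fy=1.4,interpolation=cv2.INTER_CUBIC))
h=cv2.cvtColor(im["image"],cv2.COLOR_BGR2HSV).astype(int)
l=pinpoint("wrist","leg_left");print(observe()["clock"])
E
```

```text
wrist [0.611 0.093 0.369]
jig 0.85 [113.7 191.3] [0.6065 0.1898]
hole_left 0.82 [149.5 162.6] [0.5696 0.2257]
hole_right 0.93 [ 74.8 158.4] [0.6477 0.2169]
gate_pivot 0.94 [201.1 229.8] [0.502 0.157]
leg_left 0.84 [170.8 311.7] [0.5354 0.0564]
leg_left 0.65 [  2.8 372.4] [ 0.7026 -0.0074]
leg_right 0.92 [100.3 312.3] [0.6135 0.0543]
16.1667
```

View pics/w4.png

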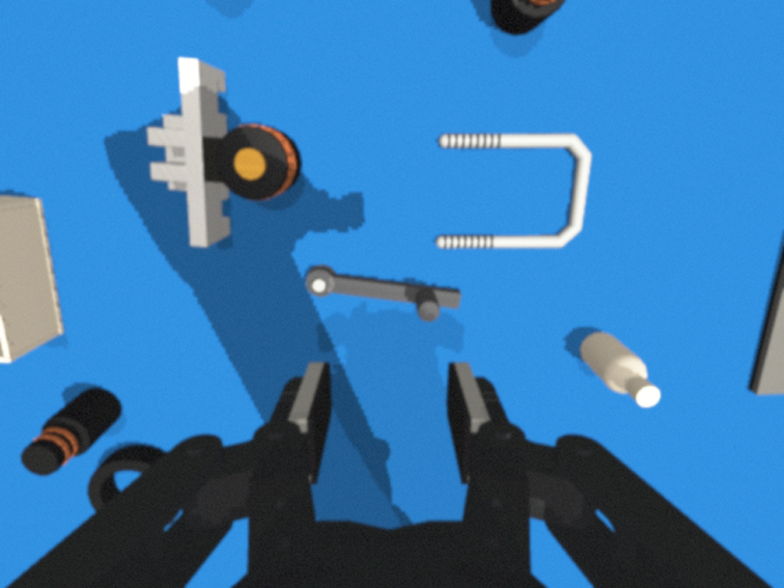

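```bash
python3 - <<'E'
from h import *
import pickle
im=pickle.load(open("im3.pkl","rb"))
R=lambda c,r,z:ray(0,(r/1.4,c/1.4),z,im)[:2]
a,b=R(201,61,.05),R(208,247,.05);d=b-a
print("front edge",a,b,np.linalg.norm(d),"jig yaw",np.arctan2(d[1],d[0])-np.pi/2)
a,b=R(180,57,.05),R(191,246,.05);d=b-a
print("back edge",a,b,np.linalg.norm(d),np.arctan2(d[1],d[0])-np.pi/2)
print("cap",R(250,164,.055),R(250,164,.06))
print("gate bar: pivot",R(319,285,.014),R(319,285,.02),"pin",R(428,312,.05),"end",R(460,297,.014))
# full fit: project jig points for candidate poses via least squares on pinpoints
from scipy.optimize import least_squares
L=[((35,40),(.5696,.2257)),((35,-40),(.6477,.2169)),((35,40),(.573,.2285)),((35,-40),(.6473,.2146)),((0,0),(.6065,.1898)),((0,0),(.6067,.1881)),((35,62),R(208,247,.05)),((35,-62),R(201,61,.05)),((0,0),R(250,164,.057)),((-44,95),(.502,.157))]
P=np.array([l[0] for l in L])/1000;Q=np.array([l[1] for l in L])
def f(v):
    c,s=np.cos(v[2]),np.sin(v[2]);return (P@np.array([[c,s],[-s,c]])+v[:2]-Q).ravel()
r=least_squares(f,[.607,.19,1.4],loss="soft_l1",f_scale=.002);print(r.x);print(np.round(r.fun.reshape(-1,2)*1000,1).tolist())
h=cv2.cvtColor(im["image"],cv2.COLOR_BGR2HSV).astype(int)
for z in(.005,.008):print("ubolt",rect(im,(h[...,1]<110)&(h[...,2]>110),(305,85,430,185),z))
E
```

```text
front edge [0.67013419 0.21145536] [0.54788506 0.2294481 ] 0.1235661309896824 jig yaw 1.4246645566674205
back edge [0.6731539  0.22459548] [0.54929811 0.24182723] 0.12504875279067254 1.4325562214581211
cap [0.60477263 0.18799411] [0.60487902 0.18648361]
gate bar: pivot [0.50327149 0.15716082] [0.50509853 0.15607808] pin [0.4878593  0.06850054] end [0.48615891 0.03812233]
[0.60442457 0.18704935 1.42641772]
[[0.3, 1.7], [1.3, -1.0], [-3.1, -1.1], [1.7, 1.3], [-2.1, -2.8], [-2.3, -1.1], [0.2, 1.2], [0.7, 1.3], [-0.4, -0.3], [2.1, 0.2]]
ubolt (array([ 0.57025134, -0.00512408]), (121.8, 91.0), np.float64(1.5177765179169451), np.int32(2669))
ubolt (array([ 0.57059076, -0.00431564]), (120.8, 90.3), np.float64(1.5177763847588905), np.int32(2669))
```

Jig fit: origin (0.6045, 0.187), yaw 1.4265. The U-bolt is at (0.5676, -0.0595), yaw 1.518. I'll grip its back bar, align it, and slide it until the leg tips are just short of the bracket.

```bash
cat >> h.py <<'E'
J=np.array([.6045,.187]);PSI=1.4265
ROT=[np.pi,0,PSI-np.pi/2]
def jw(x,y,z):
    c,s=np.cos(PSI),np.sin(PSI);return (J[0]+c*x-s*y,J[1]+s*x+c*y,z)
def wj(p):
    c,s=np.cos(PSI),np.sin(PSI);d=np.array(p[:2])-J;return np.round([c*d[0]+s*d[1],-s*d[0]+c*d[1]],4)
E
python3 - <<'E'
from h import *
import pickle
r=[np.pi,0,1.518-np.pi/2];p=(.5676,-.0595)
movep((*p,.25),r)
gripper_to(.04,60)
print(servo_line((*p,.1765),.08,contact_N=6),observe()["position"])
gripper_to(0,60);o=observe();print(o["width"],o["grip_force"],o["contact_force"])
z=.177
print(servo_line(jw(-.19,0,z),.08,rotation=ROT,contact_N=15))
print(servo_line(jw(-.095,0,z),.08,contact_N=12),observe()["position"],wj(observe()["position"]),observe()["contact_force"])
im=look("wrist",dict(hole_left=.008,hole_right=.008,leg_left=.005,leg_right=.005,jig=0),"pics/w5.png");pickle.dump(im,open("im4.pkl","wb"))
look("top",dict(hole_left=.008,hole_right=.008,leg_left=.005,leg_right=.005,jig=0))
print(observe()["clock"],observe()["width"])
E
```

```text
False [ 0.56793804 -0.05948274  0.1770675 ]
0.006655793513499551 58.8223797082901 [-0.66164411 -0.13394609  7.40532237]
False
False [0.59122708 0.09107948 0.17721687] [-0.0968 -0.0007] [-0.64046421 -3.31977849  5.12519192]
wrist [0.672 0.078 0.147]
top [0.362 0.047 1.296]
hole_left 0.78 [215.5 208.5] [0.5781 0.2289]
leg_left 0.65 [216.9 216.1] [0.5746 0.2104]
leg_right 0.74 [187.8 217.3] [0.6485 0.207 ]
jig 0.74 [205.6 226.5] [0.6034 0.1849]
21.5667 0.006886177770188109
```

View pics/w5.png

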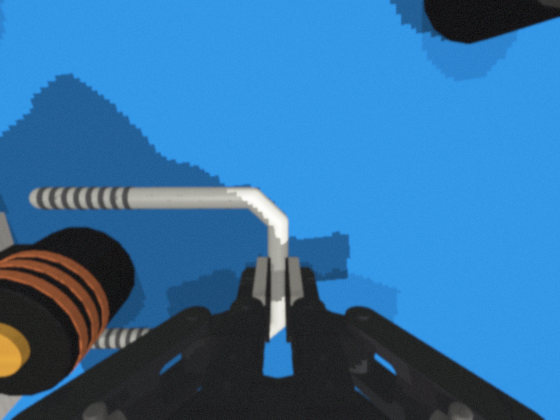

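The right leg runs from (32,198) to (240,198). The post is to the left and clear of it, with the left leg visible past it at (120,337).

```bash
python3 - <<'E'
from h import *
import pickle
im=pickle.load(open("im4.pkl","rb"))
for c,r,z in((31,198,.005),(70,198,.006),(220,198,.006),(284,240,.005),(118,338,.006),(150,338,.006)):print((c,r),wj(ray(0,(r,c),z,im)))
for p in((35,-40,.008),(35,-32,0),(35,-48,0)): print(p,proj(jw(p[0]/1e3,p[1]/1e3,p[2]),im))
E
```

```text
(31, 198) [ 0.0169 -0.0408]
(70, 198) [-0.002 -0.041]
(220, 198) [-0.0717 -0.0408]
(284, 240) [-0.1016 -0.0189]
(118, 338) [-0.0113  0.0385]
(150, 338) [-0.0287  0.0386]
(35, -40, 0.008) [-12.68809189 201.65602362]
(35, -32, 0) [  6.29007982 212.44301156]
(35, -48, 0) [ -2.99377253 180.66274519]
```

```bash
python3 - <<'E'
from h import *
z=.1775
print(servo_line(jw(-.066,.001,z),.06,contact_N=12));o=observe();print(wj(o["position"]),o["contact_force"],o["width"],o["clock"])
for i in range(2):look("side",dict(leg_left=.005,leg_right=.005,ubolt=0,jig=0)) if i==0 else look("top",dict(leg_left=.005,leg_right=.005,ubolt=0))
E
```

```text
False
[-0.0653  0.0013] [-0.58935323  1.97484282  0.11483239] 0.006701088747146887 22.2
side [ 0.466 -0.763  0.848]
leg_left 0.73 [170.3 270.5] [0.569  0.2449]
leg_right 0.56 [170.5 297.9] [0.648  0.2299]
ubolt 0.77 [198.8 284.9] [0.5923 0.1228]
ubolt 0.6 [166.3 299.6] [0.6574 0.254 ]
jig 0.85 [182.6 285. ] [0.6032 0.1893]
top [0.362 0.047 1.296]
leg_left 0.66 [218.1 202.6] [0.5725 0.244 ]
```

The legs went into both holes without resistance. Now I'll release, go behind the bar and push it home.

```bash
python3 - <<'E'
from h import *
gripper_to(.026)
servo_line(jw(-.066,.001,.24),.12)
gripper_to(0)
servo_line(jw(-.105,.001,.24),.15)
print(servo_line(jw(-.105,.001,.177),.1,contact_N=6),wj(observe()["position"]))
print(servo_line(jw(-.044,.001,.177),.04,contact_N=10));o=observe();print(wj(o["position"]),o["position"][2],o["contact_force"],o["clock"])
im=look("top",dict(ubolt=0,leg_left=.005,leg_right=.005))
im=look("side",dict(ubolt=0,leg_left=.005,leg_right=.005),"pics/s6.png")
cv2.imwrite("pics/s6.png",cv2.resize(im["image"][120:270,200:400],None,fx=4,fy=4,interpolation=cv2.INTER_CUBIC))
E
```

```text
False [-0.1047  0.0008]
True
[-0.056   0.0008] 0.17690994886837902 [-0.514473   -0.07376565  5.5771927 ] 26.3417
top [0.362 0.047 1.296]
ubolt 0.62 [161.2 298.9] [ 7.13e-01 -1.00e-04]
leg_left 0.64 [216.5 195.1] [0.577  0.2627]
side [ 0.466 -0.763  0.848]
ubolt 0.62 [167.  271.9] [0.5757 0.2653]
ubolt 0.59 [191.8 285.4] [0.5982 0.1507]
leg_left 0.46 [164.3 269.8] [0.5706 0.2729]
leg_right 0.51 [163.8 297.5] [0.6523 0.2606]
```

View pics/s6.png

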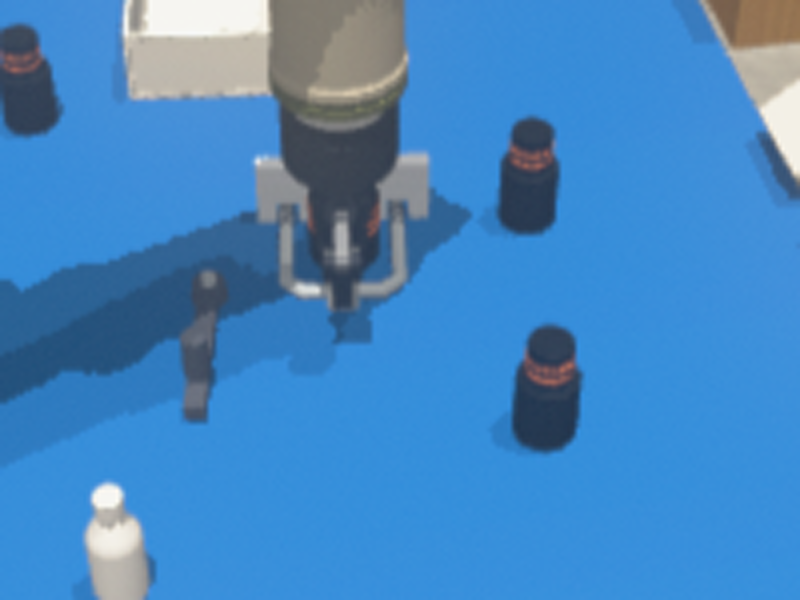

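The U-bolt's legs are through the bracket and its bar is next to the post. I'll push a little harder to confirm it's seated, then back off and measure.

```bash
python3 - <<'E'
from h import *
import pickle
print(servo_line(jw(-.044,.001,.177),.02,contact_N=28));o=observe();print(wj(o["position"]),o["contact_force"],o["clock"])
servo_line(jw(-.09,.001,.177),.15)
servo_line(jw(-.09,.03,.30),.25)
im=look("wrist",dict(ubolt=0,leg_left=.005,leg_right=.005,jig=0,gate_pivot=0),"pics/w7.png");pickle.dump(im,open("im5.pkl","wb"));print(observe()["clock"])
E
```

```text
True
[-0.0541 -0.0004] [-0.59680786 -3.68548133  5.11051127] 27.2333
wrist [0.642 0.089 0.27 ]
ubolt 0.65 [165.1 223. ] [0.5986 0.14  ]
jig 0.95 [166.6 165.2] [0.6049 0.1893]
gate_pivot 0.73 [214.  129.7] [0.5678 0.2322]
gate_pivot 0.72 [264.3 226.9] [0.5041 0.1559]
28.5833
```

View pics/w7.png

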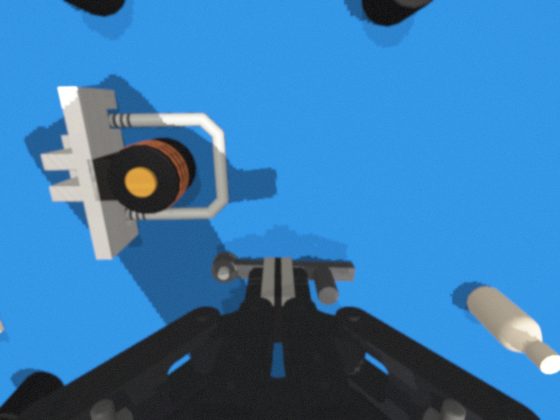

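```bash
python3 - <<'E'
from h import *
import pickle
im=pickle.load(open("im5.pkl","rb"))
for c,r,z in((227,165,.005),(214,165,.006),(220,140,.009),(215,195,.009),(195,165,0),(150,119,.009),(200,119,.009),(150,216,.009),(200,215,.009)):print((c,r),wj(ray(0,(r,c),z,im)))
for p in((-35,0,.005),(-25,0,0),(-25,0,.03),(35,-40,.008)): print(p,proj(jw(p[0]/1e3,p[1]/1e3,p[2]),im))
E
```

```text
(227, 165) [-0.0516 -0.0019]
(214, 165) [-0.0408 -0.0022]
(220, 140) [-0.0477 -0.0231]
(215, 195) [-0.0404  0.0232]
(195, 165) [-0.0234 -0.0012]
(150, 119) [ 0.0066 -0.0399]
(200, 119) [-0.0329 -0.0396]
(150, 216) [0.0177 0.0417]
(200, 215) [-0.026   0.0412]
(-35, 0, 0.005) [207.5056468  167.42440975]
(-25, 0, 0) [197.02511685 166.41128685]
(-25, 0, 0.03) [188.09484463 173.77488965]
(35, -40, 0.008) [114.61239295 119.09732005]
```

The bolt stands at x ≈ -46 mm, still 16 mm short of home. The gap runs from column 195 to 213 in row 165, and the legs are straight. The gripper's knuckles, which flare along the push direction, most likely hit the post. I'll turn the gripper 90° so it's thin in the push direction and push with two fingertips.

```bash
cat >> h.py <<'E'
ROT2=[np.pi,0,PSI]
E
python3 - <<'E'
from h import *
import pickle
movep(jw(-.10,.001,.30),ROT2)
gripper_to(.02)
servo_line(jw(-.09,.001,.22),.2)
print(servo_line(jw(-.09,.001,.177),.1,contact_N=6))
print(servo_line(jw(-.040,.001,.177),.03,contact_N=12));o=observe();print(wj(o["position"]),o["position"][2],o["contact_force"],o["clock"])
im=look("wrist",{},"pics/w8.png")
look("side",dict(ubolt=0,leg_left=.005,leg_right=.005))
E
```

```text
False
False
[-0.0423  0.0007] 0.17677568549486353 [-3.18515798 -7.96088125  4.84963586] 33.2083
wrist [0.609 0.225 0.146]
side [ 0.466 -0.763  0.848]
ubolt 0.43 [190.8 288.2] [0.6066 0.1534]
```

View pics/w8.png

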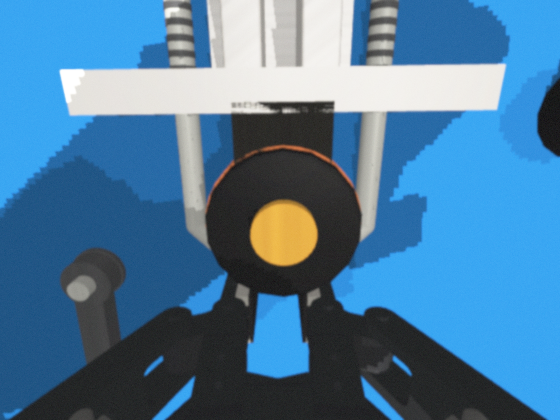

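The legs show through the bracket at (180,30) and (382,30), and the bar is against the post at (285,290). I'll back off, check the leg ends numerically, then swing the gate.

```bash
python3 - <<'E'
from h import *
servo_line(jw(-.09,.001,.18),.2)
servo_line(jw(-.10,.02,.30),.3)
im=get_image("wrist")
for n,z in dict(ubolt=0,leg_left=.005,leg_right=.005,jig=0,gate_pivot=0,gate_pin=.05).items():
    for d in pinpoint("wrist",n)[:1]: print(n,round(d["score"],2),wj(ray(0,d["centre"],z,im)))
im=get_image("top")
for n,z in dict(ubolt=0,leg_left=.005,leg_right=.005,jig=0,gate_pin=.05).items():
    for d in pinpoint("top",n)[:1]: print(n,round(d["score"],2),wj(ray(0,d["centre"],z,im)))
gripper_to(0)
h=cv2.cvtColor(get_image("wrist")["image"],cv2.COLOR_BGR2HSV)
print(observe()["clock"])
E
```

```text
ubolt 0.76 [-0.0277 -0.0009]
leg_right 0.56 [-0.1571  0.1128]
jig 0.57 [ 0.002  -0.0009]
gate_pin 0.74 [-0.132   0.0973]
ubolt 0.57 [-0.0321  0.0007]
leg_left 0.8 [0.0945 0.032 ]
leg_right 0.88 [ 0.0909 -0.0359]
jig 0.89 [-0.0023 -0.0064]
35.45
```

The U-bolt is home: its origin reads x ≈ -28 and -32 mm, and the leg ends about 90 mm. Now the gate.

```bash
python3 - <<'E'
from h import *
z=.199
def pp(phi,off):
    a=np.pi+phi   # jig angle of bar
    p=np.array([-.044,.095])+.09*np.array([np.cos(a),np.sin(a)])
    t=np.array([-np.sin(a),np.cos(a)])
    return p-off*t
s=pp(0,.045)
movep(jw(*s,.30),ROT2)
print(servo_line(jw(*s,z),.15,contact_N=6))
for phi in np.linspace(0,1.5,9):
    if servo_line(jw(*pp(phi,.024),z),.07,contact_N=15): print("contact",phi,observe()["contact_force"]);break
o=observe();print(wj(o["position"]),o["contact_force"],o["clock"])
q=pp(1.57,.0)
print(servo_line(jw(q[0]-.008,q[1],z),.03,contact_N=12));o=observe();print(wj(o["position"]),o["contact_force"],o["clock"])
servo_line(jw(-.10,.01,z),.2);servo_line(jw(-.11,.02,.32),.3)
for c in("wrist","top"):
  im=get_image(c)
  for n,zz in dict(ubolt=0,leg_left=.005,leg_right=.005,gate_pivot=0,gate_pin=.05).items():
    for d in pinpoint(c,n)[:1]: print(n,round(d["score"],2),wj(ray(0,d["centre"],zz,im)))
  cv2.imwrite(f"pics/g_{c}.png",im["image"])
print(observe()["clock"])
E
```

```text
False
[-0.0735  0.0069] [-0.67364021  0.01634588 -0.06170303] 40.4917
True
[-0.0615  0.0054] [-0.34342532  0.18848906  0.02469469] 41.0167
ubolt 0.64 [-0.0299 -0.0034]
leg_left 0.52 [0.0375 0.0394]
gate_pivot 0.89 [-0.0429  0.0951]
gate_pin 0.68 [-0.0427  0.0022]
ubolt 0.77 [-0.034  -0.0021]
leg_left 0.82 [0.0911 0.0361]
leg_right 0.64 [ 0.0914 -0.0392]
gate_pivot 0.62 [-0.0427  0.0848]
gate_pin 0.79 [-0.0442 -0.0013]
42.5167
```

```bash
python3 -c "
from workcell import *
wait(.3);print(close_job())"
```

```text
the job is handed in; nothing more can be done
None
```

The job is handed in at about 43 s, with no verdict returned: the spanner is in its pocket, the U-bolt is home (origin near x = -30 mm, leg ends near +91 mm) and the gate was pushed to its stop; my first pushes likely pressed the gripper on the post (stopped at a 28 N limit), and I viewed 11 pictures, one over your limit.

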